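Hold the centring rod in the marked guide bush

ROBOT

A 6-joint arm with a two-finger parallel gripper is mounted at the origin on the work surface. World frame = base frame: x ahead of the robot, y to its left, z up, the work surface at z = 0. Lengths are in m, angles in degrees, forces in N, time in s.
With the tool pointing down it reaches from about 0.25 to 0.725 m from the base axis. Payload 9.7 kg.
Tool frame: the origin (TCP) lies midway between the tips of the shut fingers; the grasp point (between the pads) lies 19 mm behind it (grip_point_offset is the distance from the TCP to the grasp point, in m); y points along the fingers, z is the direction in which the jaws open and shut, and the axes are right-handed (so a half turn about y gives the same grasp; the last joint's range is limited). The gripper opens to 85 mm and grips with 20 to 120 N. Pads are 22 mm wide; open, the fingers measure 114 mm over their backs; the gripper's body (76 mm by 85 mm) begins 54 mm behind the grasp point. The pads swing forward as they close: fully open they stand 13 mm farther back than shut.
Start: joints at [66.291, 4.979, 10.078, 95.1, 0, 90], TCP at [0.221, 0.504, 0.231] pointing down, gripper open.
Joint ranges: [-179.16, 179.16], [-48.56, 103.87], [-65.8, 70.77], [-126.05, 130.52], [-82.76, 87.17], [-180, 180]. Speed limits (degrees/s): [127.2, 127.2, 147.25, 180, 180, 180].

INTERFACE

Orientations are given as [roll, pitch, yaw] about the fixed x, y, z axes, in that order (R = Rz(yaw) Ry(pitch) Rx(roll)).
In Python, from workcell import get_obs, camera, job_done, grip_point_offset gives the robot as it stands.
- The arm moves only by the tool move_arm, never from a script. Its argument "deltas" is a list that holds one entry, the list of rows, each a list of 4 numbers: the shift along the tool's x, y, z in m, then the turn about the tool's y in degrees. A call has 1 to 5 rows; each row is the pose to reach, as a shift and turn from the pose commanded when the call began, along the tool's axes at that moment; what a row does not reach only later rows make up. A row lasts 1/10 s, in which the tool goes at most 50 mm and 8.59 degrees, less where a joint would pass 70% of its speed; a pose out of reach is approached as far as the arm can. A call with a gripper value outside its range is refused whole. "claw" is the finger opening in m, from 0 to 0.0854, set as the call begins (left out, the last holds). The fingers move at their own pace and stop on an object; "newtons" is the grip in N (left out, the last holds). Time passes only in rows, so rows that repeat a pose let the fingers close. It gives the time, the measured TCP pose, the force and the opening at its end, in the units of the state.
- get_obs(): the state, without advancing time (a new reading comes with each control period).
- camera(name): name is "scene" or "top" or "wrist"; returns a dict with "color" (480x640x3 uint8, blue, green, red), "range_z" (480x640 float32, m along the optical axis (not along the pixel's ray), 0 where there is no reading), "fx", "fy", "cx", "cy" (pixels), "T" (4x4, takes a point from camera to world coordinates). Camera axes: x right, y down, z forward; pixel columns grow to the right and rows downward; lengths in m; the calibration is good to about 2 mm. A picture is of the moment at which its call begins.
- job_done(): hands the job in, once; it reports no verdict.
The state is a dict: "time": time; "q": joint angles; "qd": joint speeds; "joint_efforts": joint torques, N m; "ee_pos": TCP position; "tcp_rot": TCP orientation; "wrist_force": force on the tool from outside, world axes, zero at the start; "torque": the same for the moment, N m; "opening": finger opening in m.
Only numpy, scipy, OpenCV 4.12 (cv2) and the standard library are available. Lean on these libraries where they do the work, as an engineer would, in place of code of your own. Each camera call takes 0.05 s, during which the arm holds its last target. There are 200 camera calls.

TASK

Lift the centring rod out of its storage block by its teal handle and lower it through the brass guide bush that has the red disc beside it, until the black band on the rod is level with the top of the bush. The bushes are freshly glued in, so neither the rod nor the gripper may touch the jig at any time; keep the rod out of the other two bushes and do not disturb the discs, or anything else on the bench. Finish still holding the rod there in the air, motionless, plumb and centred in the bush, so that I can line up the board underneath: do not rest it on anything or let go.

Things in the scene. Friction and masses are not known exactly. Their poses are not given: they have to be found in the camera images.
- rod: Centring rod, upright, about 0.14 kg, loose. From the tip up: steel rod 8 mm in diameter, 90 mm long; a steel flange 34 mm across, 6 mm thick (90 to 96 mm above the tip); a round teal handle 28 mm in diameter, 59 mm tall (96 to 155 mm above the tip). Origin: centre of the rod's lower tip; z points up along the rod to the handle.
- band (a point): Centre of the black band painted round the rod, 8 mm tall, on the rod's axis 55 mm above its tip.
- handle (a point): Point on the handle's axis at the height to grip, 128 mm above the rod's tip.
- block: Storage block of dark wood, fixed, 70 x 70 x 100 mm tall, with a round hole 11 mm in diameter and 95 mm deep in the middle of its top. The rod starts standing in the hole with its flange resting on the block's top (tip 10 mm above the bench): lift it straight up by more than 90 mm to clear. Origin: centre of its underside, on the bench.
- jig: Drilling jig, fixed: plywood top plate 130 (x) x 290 (y) mm, 18 mm thick, upper face 95 mm above the bench, on two end walls; a dark board below it has its top 30 mm above the bench. Three brass guide bushes stand in the plate in a row along the jig's y, 70 mm apart. Origin: centre of its underside, on the bench, z up.
- bush0 (a point): Centre of the mouth (top rim level) of the first (jig +y) brass bush, 105 mm above the bench; z up. The bush is 32 mm in outer diameter, stands 10 mm proud of the plate, and has an open vertical bore 20 mm in diameter, 28 mm long. It lies at x = -15 mm, y = 70 mm in the jig's frame.
- bush1 (a point): Centre of the mouth (top rim level) of the middle brass bush, 105 mm above the bench; z up. The bush is 32 mm in outer diameter, stands 10 mm proud of the plate, and has an open vertical bore 20 mm in diameter, 28 mm long. It lies at x = -15 mm, y = 0 mm in the jig's frame.
- bush2 (a point): Centre of the mouth (top rim level) of the last (jig -y) brass bush, 105 mm above the bench; z up. The bush is 32 mm in outer diameter, stands 10 mm proud of the plate, and has an open vertical bore 20 mm in diameter, 28 mm long. It lies at x = -15 mm, y = -70 mm in the jig's frame.
- red_disc: Red disc, 26 mm across, 10 mm thick, lying loose on the jig's top plate behind (jig +x) one of the three bushes, its centre 45 mm from that bush's axis (the other bushes are 83 mm or more away). Origin: centre of its underside. It marks the bush to be used.
- plain_disc_a: Plain pale wood disc, 26 mm across, 10 mm thick, lying loose on the jig's top plate behind (jig +x) one of the three bushes, its centre 45 mm from that bush's axis (the other bushes are 83 mm or more away). Origin: centre of its underside.
- plain_disc_b: Plain pale wood disc, 26 mm across, 10 mm thick, lying loose on the jig's top plate behind (jig +x) one of the three bushes, its centre 45 mm from that bush's axis (the other bushes are 83 mm or more away). Origin: centre of its underside.
- glue: Bystander, loose, not to be disturbed: yellow glue bottle, 60 mm in diameter, 170 mm tall. Origin: centre of its underside.
- tape: Bystander, loose, not to be disturbed: roll of blue tape lying flat, 100 mm across, 25 mm tall. Origin: centre of its underside.
- screwdriver: Bystander, loose, not to be disturbed: screwdriver with an orange handle, lying on the bench. Origin: on the bench under it; handle towards its -x.
- hammer: Bystander, loose, not to be disturbed: hammer lying on the bench. Origin: on the bench under it; handle towards its -x.
- screws: Bystander, loose, not to be disturbed: jar, 52 mm in diameter, 60 mm tall, metal cap. Origin: centre of its underside.
- offcut: Bystander, loose, not to be disturbed: pale wooden offcut 90 x 45 x 22 mm. Origin: centre of its underside.

How it is judged:
By the outcome, as a careful person would: the job done as asked, in the order asked, and still so for the second after the job is handed in, while the arm keeps its last pose, push and grip.
It also fails if it takes over 51 s, if anything falls off the work surface, if the arm or the gripper's body presses on something with over 40 N, if the wrist force passes 120 N, or if a joint passes its speed limit or range.

## Working session

There is one attempt and no reset: what is moved stays moved. The work goes in short steps, Python scripts to look and compute and a tool call to move; the robot and the scene stay as the last step left them, time stands still between calls to the robot, and variables do not carry over. Pictures are saved under pics/ and viewed, about 8 in all and at most 12, crops included, and the job is handed in when it is done.

Besides the shell and the picture viewer there is one more tool, called after "Call:" in YAML: its name, and indented under it one key for each argument. move_arm: Moves the arm, as the interface text tells. Its arguments: {"type":"object","properties":{"deltas":{"type":"array"},"claw":{"type":"number"},"newtons":{"type":"number"}},"required":["deltas"]}

```bash
mkdir -p pics; ls
cat > h.py <<'E'
import numpy as np, cv2
from workcell import get_obs, camera, job_done, grip_point_offset
def snap(name, fn):
    c=camera(name); cv2.imwrite('pics/'+fn+'.png',c['color']); np.savez('pics/'+fn+'.npz',**c); return c
def load(fn): return np.load('pics/'+fn+'.npz')
def p3(c,u,v,z=None,h=None):
    r=np.array([(u-c['cx'])/c['fx'],(v-c['cy'])/c['fy'],1]); T=c['T']
    d=T[:3,:3]@r; o=T[:3,3]
    if h is not None: return o+d*(h-o[2])/d[2]
    if z is None: z=c['range_z'][int(round(v)),int(round(u))]
    return o+d*z
E
python3 - <<'E'
from h import *
o=get_obs(); print(o, grip_point_offset)
for n in('top','scene'):
    c=snap(n,n+'0'); print(n,c['fx'],c['cx'],c['cy'],c['T'].round(3).tolist())
E
```

```text
pics
{'time': 0.0, 'q': array([6.62898823e+01, 5.01030517e+00, 1.00325252e+01, 9.50994450e+01,
       1.30766231e-03, 8.99998100e+01]), 'qd': array([-0.06727041,  0.01437892, -0.0394185 ,  0.10716098,  0.07545041,
       -0.08404273]), 'joint_efforts': array([-8.02708400e-04, -5.20377231e+01,  4.64820850e+01,  1.59375777e-02,
       -7.56582449e-05,  8.83763569e-07]), 'ee_pos': array([0.22105724, 0.5033571 , 0.23057342]), 'tcp_rot': array([-9.00772250e+01,  1.30791728e-03, -2.37099294e+01]), 'wrist_force': array([-0.20332765, -0.72223655, -0.14975945]), 'torque': array([-0.03005594,  0.00904235, -0.03295723]), 'opening': 0.0854492964430409} 0.0187
top 558.3488523049033 318.0368966727407 246.74152611764478 [[-0.058, -0.978, 0.202, 0.366], [-0.998, 0.057, -0.014, 0.04], [0.003, -0.202, -0.979, 1.134], [0.0, 0.0, 0.0, 1.0]]
scene 438.584175240509 312.61681015118813 233.40142682977276 [[0.404, 0.515, -0.756, 1.302], [0.915, -0.217, 0.341, -0.282], [0.011, -0.829, -0.559, 0.647], [0.0, 0.0, 0.0, 1.0]]
```

View pics/top0.png

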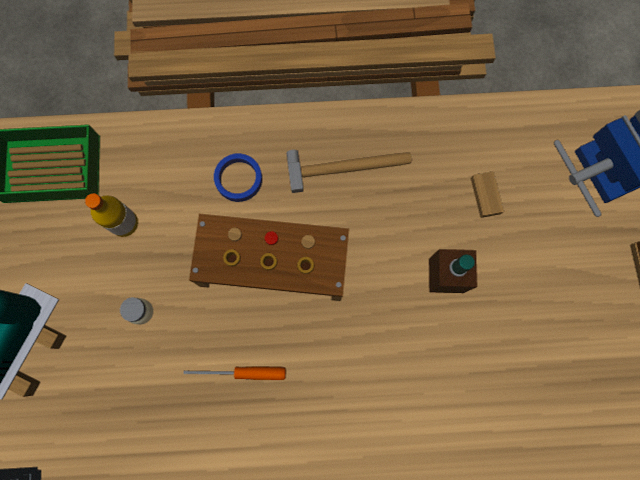

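View pics/scene0.png

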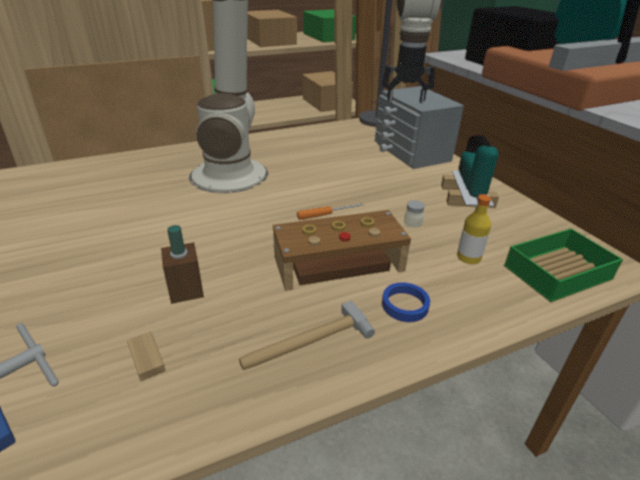

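The top view shows the jig with three bushes at about (232,257), (268,261) and (306,264). The red disc at (271,238) is behind the middle one. The rod's teal handle is at (464,263) in the block. The scene view agrees. Next I'll measure these points.

Run:
```python
from h import *
c=load('top0')
for n,u,v,h in [('b_l',232,257.5,.105),('b_m',268.5,261,.105),('b_r',306,264.5,.105),('red',271,238,.105),('handletop',466,262,.165),('s1',202,217,.095),('s2',343,238,.095),('s3',195,270,.095),('s4',338,285,.095)]:
    print(n,p3(c,u,v,h=h).round(4),p3(c,u,v).round(4))
hsv=cv2.cvtColor(c['color'],cv2.COLOR_BGR2HSV)
m=cv2.inRange(hsv,(80,80,30),(100,255,255)); m[:, :420]=0; m[:,520:]=0;m[:230]=0;m[300:]=0
v,u=np.nonzero(m); P=np.array([p3(c,a,b) for a,b in zip(u,v)]); t=P[P[:,2]>.155]
print(len(P),len(t),t.mean(0),t.min(0),t.max(0),P[:,2].max())
for n,u,v,h in [('glue cap',93,201,.17),('tape',238,177,.025),('offcut',487,194,.022),('jar',134,310,.06)]: print(n,p3(c,u,v,h=h).round(3))
f=cv2.resize(c['color'][220:300,180:500],None,fx=2.5,fy=2.5,interpolation=cv2.INTER_CUBIC)
cv2.imwrite('pics/cr.png',f)
```

```text
b_l [0.5669 0.1869 0.105 ] [0.5816 0.1976 0.0297]
b_m [0.5563 0.1189 0.105 ] [0.5705 0.1248 0.0283]
b_r [0.5456 0.0492 0.105 ] [0.5588 0.0499 0.0292]
red [0.6001 0.1124 0.105 ] [0.6003 0.1124 0.1042]
handletop [ 0.5233 -0.2333  0.165 ] [ 0.5231 -0.233   0.166 ]
s1 [0.6513 0.2436 0.095 ] [0.6506 0.2431 0.0978]
s2 [ 0.5945 -0.0239  0.095 ] [ 0.5943 -0.0239  0.0957]
s3 [0.549  0.2585 0.095 ] [0.5479 0.2572 0.101 ]
s4 [ 0.505  -0.0085  0.095 ] [ 0.5048 -0.0084  0.0965]
193 180 [ 0.52366844 -0.2333538   0.16510732] [ 0.5105553  -0.24657661  0.15509687] [ 0.53609675 -0.2209207   0.17078266] 0.17078265861818398
glue cap [0.672 0.423 0.17 ]
tape [0.752 0.181 0.025]
offcut [ 0.687 -0.333  0.022]
jar [0.484 0.384 0.06 ]
```

View pics/cr.png

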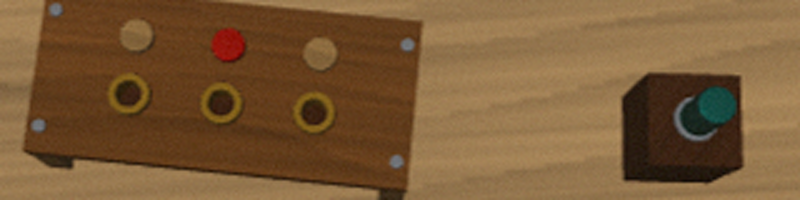

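Call:
move_arm:
  deltas:
    - [[0.029,0,-0.028,0],[0.058,0,-0.056,0],[0.087,0,-0.084,0],[0.116,0,-0.112,0],[0.145,0,-0.14,0]]

```text
time: 0.6
ee_pos: [0.2978, 0.3155, 0.231]
tcp_rot: [-90.0, 0.0, -23.7]
wrist_force: [0.4, 0.4, -0.1]
opening: 0.0855
```

Call:
move_arm:
  deltas:
    - [[0.029,0,-0.028,0],[0.058,0,-0.056,0],[0.087,0,-0.084,0],[0.116,0,-0.112,0],[0.145,0,-0.14,0]]

```text
time: 1.1
ee_pos: [0.3742, 0.129, 0.2312]
tcp_rot: [-90.0, -0.0, -23.7]
wrist_force: [0.8, 0.1, 0.2]
opening: 0.0856
```

Call:
move_arm:
  deltas:
    - [[0.029,0,-0.028,0],[0.058,0,-0.056,0],[0.087,0,-0.084,0],[0.116,0,-0.112,0],[0.145,0,-0.14,0]]

```text
time: 1.6
ee_pos: [0.4508, -0.0577, 0.2311]
tcp_rot: [-90.0, 0.0, -23.7]
wrist_force: [1.6, 0.3, -0.6]
opening: 0.0852
```

Call:
move_arm:
  deltas:
    - [[0.029,0,-0.028,0],[0.058,0,-0.056,0],[0.087,0,-0.084,0],[0.115,0,-0.111,0],[0.138,0,-0.133,0]]

```text
time: 2.1
ee_pos: [0.5237, -0.2352, 0.2305]
tcp_rot: [-90.0, 0.0, -23.8]
wrist_force: [0.4, 0.7, -0.7]
opening: 0.0854
```

Run:
```python
from h import *
o=get_obs(); print(o['ee_pos'],o['tcp_rot'],o['q'])
c=snap('wrist','w1'); print(c['T'].round(3).tolist(),c['fx'])
```

```text
[ 0.52371585 -0.23520021  0.23053765] [-9.00050051e+01  4.81398933e-02 -2.37597536e+01] [-2.41821355e+01  8.38742495e+00  1.37279741e+01  9.53886509e+01
 -5.35981047e-03 -4.22381724e-01]
[[0.404, 0.866, 0.296, 0.447], [0.915, -0.382, -0.131, -0.201], [-0.0, 0.324, -0.946, 0.373], [0.0, 0.0, 0.0, 1.0]] 333.6362333873924
```

View pics/w1.png

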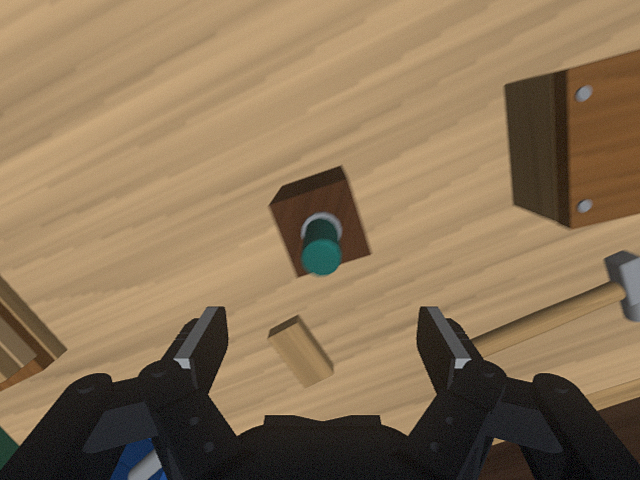

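The handle top is at (322,257), the flange at (321,227), and the handle sits midway between the fingers.

```bash
cat >> h.py <<'E'
def teal(c,zmin,zmax,box):
    hsv=cv2.cvtColor(c['color'],cv2.COLOR_BGR2HSV); m=cv2.inRange(hsv,(80,80,30),(100,255,255))
    q=np.zeros_like(m); x0,y0,x1,y1=box; q[y0:y1,x0:x1]=m[y0:y1,x0:x1]
    v,u=np.nonzero(q); P=np.array([p3(c,a,b) for a,b in zip(u,v)]); k=(P[:,2]>zmin)&(P[:,2]<zmax)
    return np.c_[u,v][k],P[k]
def totool(d,yaw):
    y=np.deg2rad(yaw); return np.array([np.cos(y)*d[0]+np.sin(y)*d[1],-d[2],-np.sin(y)*d[0]+np.cos(y)*d[1]])
E
python3 - <<'E'
from h import *
c=load('w1')
uv,P=teal(c,.158,.175,(280,200,360,300))
(cu,cv_),r=cv2.minEnclosingCircle(uv.astype(np.float32))
print(len(P),P.mean(0),(P.min(0)+P.max(0))/2,P.max(0)-P.min(0),cu,cv_,r,p3(c,cu,cv_,h=.165))
t=p3(c,cu,cv_,h=.165); d=t-np.array([.52372,-.2352,.2305]); print(totool(d,-23.76))
E
```

```text
1177 [ 0.52127757 -0.2342818   0.16422688] [ 0.52219207 -0.23482559  0.16229063] [0.02695232 0.02652679 0.00852756] 321.6847839355469 254.0978240966797 20.268415451049805 [ 0.52054223 -0.23390232  0.165     ]
[-3.43126416e-03  6.55000000e-02 -9.26552396e-05]
```

Call:
move_arm:
  deltas:
    - [[-0.0005,0.025,0,0],[-0.001,0.05,0,0],[-0.001,0.075,0,0],[-0.001,0.095,0,0],[-0.001,0.112,0,0]]

```text
time: 2.65
ee_pos: [0.522, -0.2325, 0.1175]
tcp_rot: [-90.0, 0.1, -23.7]
wrist_force: [-0.5, -0.2, 0.1]
opening: 0.0857
```

Call:
move_arm:
  deltas:
    - [[0,0,0,0],[0,0,0,0],[0,0,0,0],[0,0,0,0],[0,0,0,0]]
  claw: 0.036
  newtons: 40

```text
time: 3.15
ee_pos: [0.5228, -0.2329, 0.1201]
tcp_rot: [-90.0, -0.1, -23.7]
wrist_force: [0.7, -0.7, 0.4]
opening: 0.0359
```

Run:
```python
from h import *
o=get_obs(); print(o['time'],o['ee_pos'],o['tcp_rot'],o['wrist_force'],o['opening'])
c=snap('wrist','w2')
cv2.imwrite('pics/w2c.png',c['color'][200:480,160:480])
```

```text
3.15 [ 0.52282833 -0.23287456  0.12006761] [-9.00010199e+01 -6.39782118e-02 -2.37087516e+01] [ 0.73194959 -0.68873604  0.35290453] 0.03594634360431697
```

View pics/w2c.png

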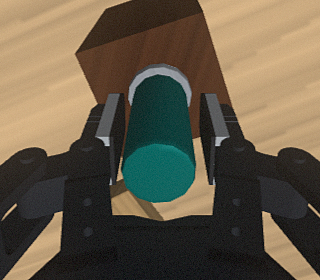

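The handle is between the pads but about 1.5 mm toward the left pad (tool -z), with gaps of about 6 and 13 px. I'll shift by that much and then close.

Call:
move_arm:
  deltas:
    - [[0,0,-0.0015,0],[0,0,-0.0015,0],[0,0,-0.0015,0]]

```text
time: 3.5
ee_pos: [0.5219, -0.2342, 0.1193]
tcp_rot: [-90.0, -0.0, -23.7]
wrist_force: [1.0, -0.5, -0.4]
opening: 0.036
```

Call:
move_arm:
  deltas:
    - [[0,0,0,0],[0,0,0,0],[0,0,0,0],[0,0,0,0],[0,0,0,0]]
  claw: 0.02
  newtons: 60

```text
time: 4.0
ee_pos: [0.522, -0.2341, 0.1195]
tcp_rot: [-90.0, -0.0, -23.7]
wrist_force: [-0.5, 1.2, 2.2]
opening: 0.0267
```

Call:
move_arm:
  deltas:
    - [[0,-0.004,0,0],[0,-0.01,0,0],[0,-0.018,0,0],[0,-0.028,0,0],[0,-0.038,0,0]]

```text
time: 4.5
ee_pos: [0.522, -0.2342, 0.1584]
tcp_rot: [-90.0, -0.0, -23.7]
wrist_force: [0.0, -0.5, -1.4]
opening: 0.0271
```

Call:
move_arm:
  deltas:
    - [[0,-0.012,0,0],[0,-0.024,0,0],[0,-0.036,0,0],[0,-0.048,0,0],[0,-0.06,0,0]]

```text
time: 5.0
ee_pos: [0.5219, -0.2341, 0.2184]
tcp_rot: [-90.0, -0.0, -23.7]
wrist_force: [-0.2, -0.5, -1.5]
opening: 0.0266
```

Call:
move_arm:
  deltas:
    - [[0,-0.01,0,0],[0,-0.02,0,0],[0,-0.03,0,0],[0,-0.038,0,0],[0,-0.042,0,0]]

```text
time: 5.5
ee_pos: [0.5221, -0.2342, 0.2602]
tcp_rot: [-90.0, -0.0, -23.7]
wrist_force: [0.2, -1.1, -1.4]
opening: 0.0269
```

Call:
move_arm:
  deltas:
    - [[0,0,0,0],[0,0,0,0],[0,0,0,0]]

```text
time: 5.8
ee_pos: [0.5218, -0.2341, 0.2587]
tcp_rot: [-90.0, 0.1, -23.7]
wrist_force: [-0.8, 0.1, -1.1]
opening: 0.0268
```

Run:
```python
from h import *
o=get_obs(); print(o['time'],o['ee_pos'],o['tcp_rot'],o['wrist_force'],o['torque'],o['opening'])
a=snap('scene','s3');b=snap('wrist','w3');
p=np.array([.523,-.234,.2]); q=np.linalg.inv(a['T'])@np.r_[p,1]; u=int(a['fx']*q[0]/q[2]+a['cx']); v=int(a['fy']*q[1]/q[2]+a['cy']); print(u,v)
A=cv2.resize(a['color'][v-60:v+90,u-40:u+40],(320,600),interpolation=cv2.INTER_CUBIC)
B=cv2.resize(b['color'],(480,360)); B=cv2.copyMakeBorder(B,0,240,0,0,cv2.BORDER_CONSTANT)
cv2.imwrite('pics/m3.png',np.hstack([A,B]))
```

```text
5.8 [ 0.52177287 -0.23405539  0.25872108] [-9.00003912e+01  5.05503189e-02 -2.37092589e+01] [-0.76614467  0.133176   -1.1047644 ] [-0.01996944  0.01180607  0.0185716 ] 0.026804920254689817
170 212
```

View pics/m3.png

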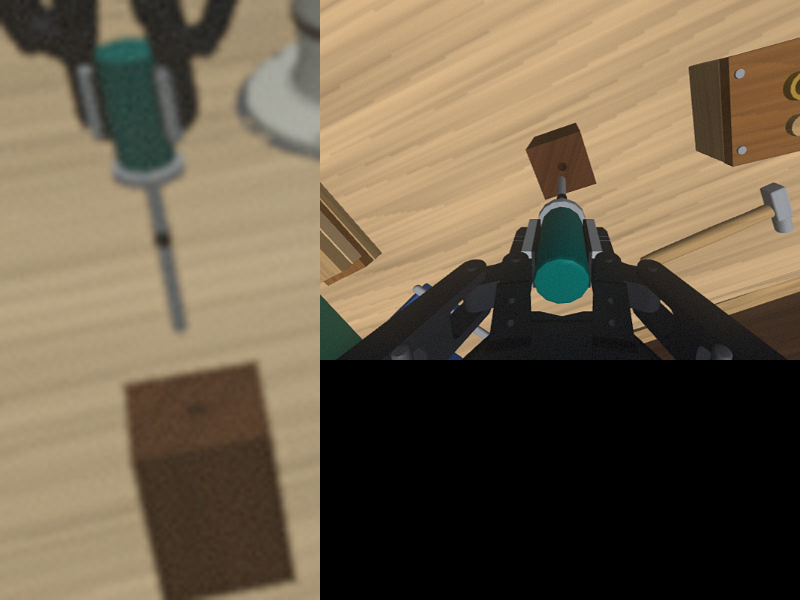

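The rod is held and clear of the block, with its tip about 0.15 m up. In the left crop the tip is at (180,328) and the block hole at (197,408). Next I'll carry it over the middle bush.

Call:
move_arm:
  deltas:
    - [[-0.004,0,0.012,0],[-0.011,0,0.034,0],[-0.02,0,0.061,0],[-0.029,0,0.088,0],[-0.038,0,0.116,0]]

```text
time: 6.4
ee_pos: [0.5336, -0.1109, 0.2593]
tcp_rot: [-90.0, 0.0, -23.7]
wrist_force: [0.9, 0.8, -1.5]
opening: 0.0266
```

Call:
move_arm:
  deltas:
    - [[-0.009,0,0.028,0],[-0.018,0,0.056,0],[-0.027,0,0.084,0],[-0.036,0,0.112,0],[-0.045,0,0.138,0]]

```text
time: 6.9
ee_pos: [0.5477, 0.0339, 0.2593]
tcp_rot: [-90.0, 0.0, -23.7]
wrist_force: [0.2, -0.5, -1.6]
opening: 0.0268
```

Call:
move_arm:
  deltas:
    - [[-0.009,0,0.026,0],[-0.017,0,0.05,0],[-0.023,0,0.07,0],[-0.027,0,0.081,0],[-0.0276,0,0.0831,0]]

```text
time: 7.4
ee_pos: [0.5559, 0.1204, 0.2591]
tcp_rot: [-90.0, 0.0, -23.6]
wrist_force: [1.1, 0.2, -0.8]
opening: 0.0269
```

Call:
move_arm:
  deltas:
    - [[0,0,0,0],[0,0,0,0],[0,0,0,0],[0,0,0,0],[0,0,0,0]]

```text
time: 7.9
ee_pos: [0.5562, 0.1185, 0.2593]
tcp_rot: [-90.0, -0.0, -23.8]
wrist_force: [0.3, -0.6, -1.6]
opening: 0.0268
```

Run:
```python
from h import *
o=get_obs(); print(o['time'],o['ee_pos'],o['tcp_rot'],o['opening'])
a=snap('scene','s4');b=snap('wrist','w4');t=snap('top','t4')
q=np.linalg.inv(a['T'])@np.array([.556,.119,.17,1]); u=int(a['fx']*q[0]/q[2]+a['cx']); v=int(a['fy']*q[1]/q[2]+a['cy']); print(u,v)
A=cv2.resize(a['color'][v-50:v+70,u-32:u+32],(320,600),interpolation=cv2.INTER_CUBIC)
B=cv2.resize(b['color'][60:420,176:464],(480,600),interpolation=cv2.INTER_CUBIC)
cv2.imwrite('pics/m4.png',np.hstack([A,B]))
```

```text
7.9 [0.55622587 0.1185071  0.2593316 ] [-9.00008710e+01 -4.92696430e-03 -2.37525175e+01] 0.026786694700151707
339 199
```

View pics/m4.png

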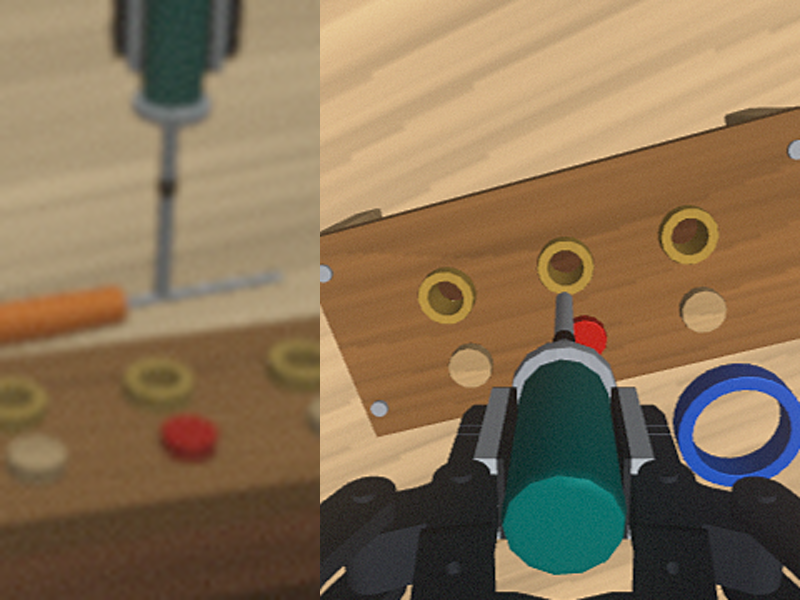

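The red disc is beside the middle bush. In the wrist view the bush mouth is at about (323,219.6) and the rod tip at about (323,238). I'll measure the offset and plumb in both cameras.

```bash
cat >> h.py <<'E'
def proj(c,p):
    q=np.linalg.inv(c['T'])@np.r_[p,1]; return np.array([c['fx']*q[0]/q[2]+c['cx'],c['fy']*q[1]/q[2]+c['cy']])
E
python3 - <<'E'
from h import *
from scipy.optimize import least_squares
w,s=load('w4'),load('s4')
# brass mask, outer ellipse
def bush(c,p0,r,h=.105):
    u,v=proj(c,p0); hsv=cv2.cvtColor(c['color'],cv2.COLOR_BGR2HSV)
    m=cv2.inRange(hsv,(20,120,70),(35,255,255)); k=np.zeros_like(m); cv2.circle(k,(int(u),int(v)),r,255,-1); m&=k
    cs=max(cv2.findContours(m,cv2.RETR_EXTERNAL,cv2.CHAIN_APPROX_NONE)[0],key=len)
    e=cv2.fitEllipse(cs); return e, p3(c,*e[0],h=h)
for n,c,r in(('w',w,25),('s',s,14)):
    e,p=bush(c,[.5563,.1189,.105],r); print(n,e,p.round(4))
m=lambda x,y:(176+(x-320)/1.6667,60+y/1.6667)
tip=m(565,298); print('w tip',tip,p3(w,*tip,h=.15).round(4))
a=(339-32,199-50); ms=lambda x,y:(a[0]+x/5-.0,a[1]+y/5)
print('s tip',p3(s,*ms(163,297),h=.15).round(4),'flange bottom', p3(s,*ms(171,120),h=.24).round(4), 'band',p3(s,*ms(167,187),h=.205).round(4))
# rod edges by row in the scene and wrist: print rod centre columns
for c,rows,(x0,x1) in((s,range(177,208,3),(325,350)),):
    g=c['color'].astype(int); 
    for r in rows: print(r, g[r,x0:x1].sum(1).tolist())
print('vertical proj s',[proj(s,[.556,.119,z]).round(1).tolist() for z in(.15,.205,.24)],'w',[proj(w,[.556,.119,z]).round(1).tolist() for z in(.105,.15,.205,.24,.305)])
E
```

```text
w ((323.00067138671875, 219.09136962890625), (32.14764404296875, 33.064552307128906), 26.193025588989258) [0.5536 0.1209 0.105 ]
s ((338.4395446777344, 225.3379669189453), (8.999076843261719, 12.531133651733398), 96.15208435058594) [0.5612 0.1168 0.105 ]
w tip (322.9970600587988, 238.79642407151857) [0.5572 0.1192 0.15  ]
s tip [0.5618 0.1172 0.15  ] flange bottom [0.5675 0.1134 0.24  ] band [0.5616 0.1163 0.205 ]
177 [438, 439, 442, 433, 440, 435, 441, 441, 437, 437, 446, 446, 440, 420, 345, 294, 302, 352, 414, 437, 442, 441, 433, 440, 450]
180 [444, 439, 441, 444, 443, 435, 442, 442, 442, 439, 447, 449, 447, 400, 331, 284, 307, 392, 451, 474, 473, 472, 475, 474, 471]
183 [471, 476, 475, 482, 482, 475, 486, 482, 482, 478, 480, 480, 469, 411, 319, 284, 303, 379, 437, 451, 449, 447, 434, 437, 434]
186 [471, 465, 470, 464, 460, 460, 446, 444, 447, 439, 444, 443, 416, 302, 180, 143, 194, 320, 430, 459, 464, 467, 464, 462, 466]
189 [459, 456, 462, 459, 463, 462, 463, 467, 460, 463, 463, 458, 444, 374, 290, 270, 331, 417, 451, 453, 452, 453, 455, 454, 454]
192 [456, 459, 457, 455, 453, 45
[... 195 characters left out ...]
1, 428, 427, 429, 434, 434, 437]
198 [429, 431, 427, 426, 432, 432, 443, 436, 439, 442, 439, 442, 419, 338, 298, 304, 367, 418, 427, 424, 424, 411, 412, 409, 409]
201 [449, 433, 440, 428, 429, 432, 418, 422, 415, 413, 409, 387, 356, 299, 284, 307, 356, 390, 403, 409, 402, 411, 417, 411, 406]
204 [405, 396, 407, 403, 409, 411, 416, 408, 409, 408, 416, 403, 364, 303, 286, 310, 372, 405, 416, 414, 420, 411, 423, 417, 410]
207 [351, 351, 351, 340, 349, 354, 378, 401, 413, 415, 427, 422, 367, 317, 296, 326, 381, 401, 399, 392, 380, 386, 395, 394, 385]
vertical proj s [[339.2, 207.0], [340.3, 185.0], [341.1, 170.3]] w [[322.1, 222.2], [322.1, 237.6], [322.2, 264.9], [322.3, 290.4], [322.5, 375.7]]
```

```bash
cat >> h.py <<'E'
from scipy.ndimage import map_coordinates
def rimfit(c,p0,h=.105,span=.008):
    V=cv2.GaussianBlur(c['color'],(0,0),.6)[...,1:].astype(float).sum(2)   # green+red: bright on brass
    th=np.linspace(0,2*np.pi,72,endpoint=False)
    def val(x,y,rs):
        q=[proj(c,[x+r*np.cos(t),y+r*np.sin(t),h]) for r in rs for t in th]; q=np.array(q)
        return map_coordinates(V,[q[:,1],q[:,0]],order=1).mean()
    f=lambda x,y: val(x,y,[.0115,.013,.0145])-val(x,y,[.007,.0085])
    best=max((f(p0[0]+i,p0[1]+j),p0[0]+i,p0[1]+j) for i in np.arange(-span,span+1e-4,.001) for j in np.arange(-span,span+1e-4,.001))
    return np.round(best,4)
E
python3 - <<'E'
from h import *
w,t=load('w4'),load('top0')
for n,c in(('w',w),('top',t),('s0',load('scene0'))):
    print(n,rimfit(c,[.556,.119]))
print('other bushes top',rimfit(t,[.5669,.187]),rimfit(t,[.5456,.049]))
r=cv2.resize(w['color'][200:270,288:358],(800,600)[1:]*2,interpolation=cv2.INTER_CUBIC)
cv2.imwrite('pics/w4c.png',r)
E
```

```text
w [1.482474e+02 5.550000e-01 1.210000e-01]
top [102.5333   0.557    0.12  ]
s0 [25.2003  0.556   0.12  ]
other bushes top [101.4544   0.5679   0.189 ] [1.005388e+02 5.456000e-01 5.100000e-02]
```

View pics/w4c.png

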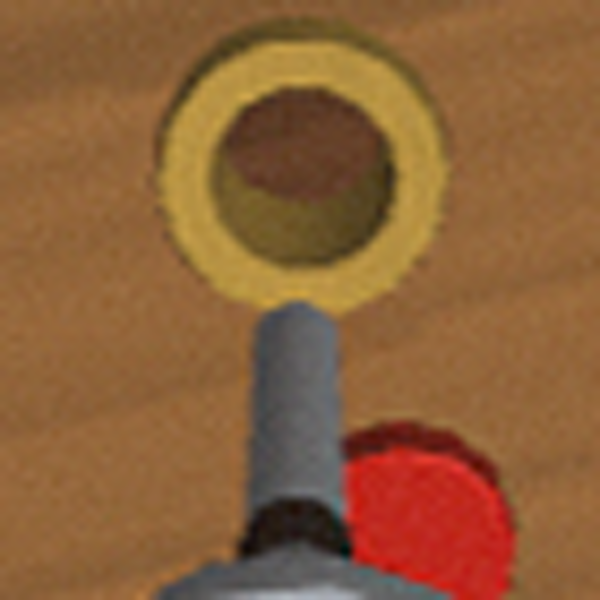

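In the crop the bore mouth centre is at (304,177) and the tip's end centre at about (297,343). After correcting for parallax, the tip is about 3 mm off in tool +x and 1.4 mm in tool -z. I'll correct part of that, lower to just above the rim, and look again.

Call:
move_arm:
  deltas:
    - [[-0.001,0.004,0.0005,0],[-0.0025,0.01,0.0013,0],[-0.0025,0.018,0.0013,0],[-0.0025,0.026,0.0013,0],[-0.0025,0.031,0.0013,0]]

```text
time: 8.55
ee_pos: [0.5541, 0.1212, 0.227]
tcp_rot: [-90.0, 0.1, -23.7]
wrist_force: [-0.3, 0.3, -1.3]
opening: 0.0267
```

Call:
move_arm:
  deltas:
    - [[0,0,0,0],[0,0,0,0],[0,0,0,0],[0,0,0,0],[0,0,0,0]]

```text
time: 9.05
ee_pos: [0.5545, 0.1212, 0.2285]
tcp_rot: [-90.0, -0.0, -23.7]
wrist_force: [-0.3, 0.8, -0.7]
opening: 0.027
```

Run:
```python
from h import *
o=get_obs(); print(o['time'],o['ee_pos'],o['tcp_rot'],o['wrist_force'])
w=snap('wrist','w5');s=snap('scene','s5')
print(proj(w,[.556,.12,.105]),proj(w,[.556,.12,.119]),proj(s,[.556,.12,.105]),proj(s,[.556,.12,.119]))
r=cv2.resize(w['color'][190:260,288:358],(600,600),interpolation=cv2.INTER_CUBIC)
q=cv2.resize(s['color'][180:240,328:348],(200,600),interpolation=cv2.INTER_CUBIC)
cv2.imwrite('pics/m5.png',np.hstack([r,q]))
```

```text
9.05 [0.55452214 0.1212133  0.22853434] [-8.99870033e+01 -1.80978843e-02 -2.37084280e+01] [-0.33040893  0.80174469 -0.74436663]
[321.20925348 234.67904244] [321.17837293 240.09228625] [338.67149092 223.89476022] [338.94681216 218.70769951]
```

View pics/m5.png

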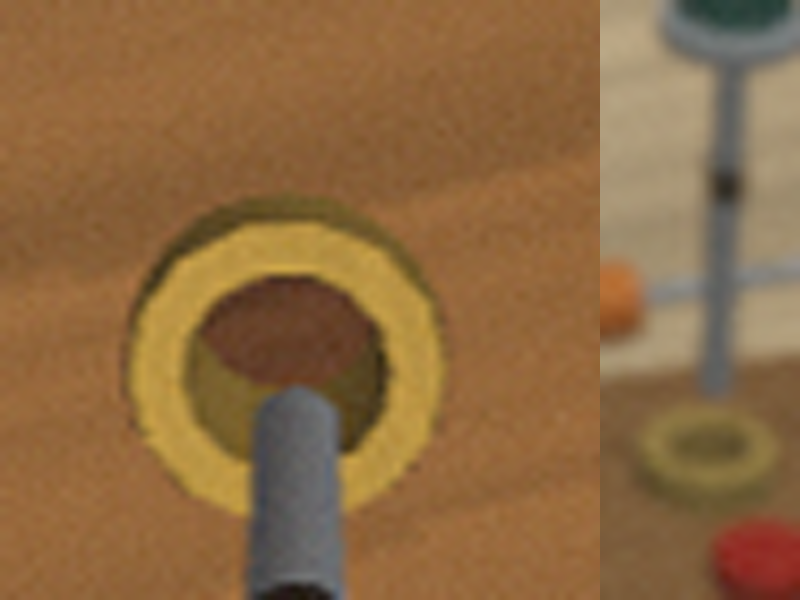

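The tip is above the bore. Mouth centre is (286,370) and tip centre about (295,427), of which about 46 px is expected parallax. That leaves about 0.5–0.9 mm in tool +x and 0.9 mm in +z. I'll correct and lower slowly.

Call:
move_arm:
  deltas:
    - [[-0.0005,0,-0.0009,0],[-0.0005,0.004,-0.0009,0],[-0.0005,0.01,-0.0009,0],[-0.0005,0.018,-0.0009,0],[-0.0005,0.025,-0.0009,0]]

```text
time: 9.65
ee_pos: [0.5534, 0.1205, 0.2022]
tcp_rot: [-90.0, 0.0, -23.7]
wrist_force: [0.2, 0.0, -1.5]
opening: 0.0271
```

Call:
move_arm:
  deltas:
    - [[0,0.008,0,0],[0,0.016,0,0],[0,0.024,0,0],[0,0.031,0,0],[0,0.036,0,0]]

```text
time: 10.15
ee_pos: [0.5534, 0.1206, 0.1665]
tcp_rot: [-90.0, 0.0, -23.7]
wrist_force: [0.2, 0.3, -1.5]
opening: 0.0267
```

Call:
move_arm:
  deltas:
    - [[0,0.003,0,0],[0,0.005,0,0],[0,0.005,0,0],[0,0.005,0,0],[0,0.005,0,0]]

```text
time: 10.65
ee_pos: [0.5537, 0.1206, 0.1626]
tcp_rot: [-90.0, -0.0, -23.7]
wrist_force: [0.5, -0.6, -0.7]
opening: 0.0266
```

Run:
```python
from h import *
o=get_obs(); print(o['time'],o['ee_pos'],o['tcp_rot'],o['wrist_force'],o['torque'])
w=snap('wrist','w6');s=snap('scene','s6')
P=[.5555,.12]
for n,c in(('w',w),('s',s)): print(n,[(z,proj(c,P+[z]).round(2).tolist()) for z in(.105,.11,.14)])
r=cv2.resize(w['color'][215:285,288:358],(500,600),interpolation=cv2.INTER_CUBIC)
q=cv2.resize(s['color'][190:240,326:351],(300,600),interpolation=cv2.INTER_CUBIC)
cv2.imwrite('pics/m6.png',np.hstack([r,q]))
```

```text
10.65 [0.55374326 0.12062334 0.16261211] [-8.99821581e+01 -2.35395482e-02 -2.37074416e+01] [ 0.54632483 -0.62228317 -0.742874  ] [-8.07959259e-03  5.89895841e-05 -1.71169289e-02]
w [(0.105, [322.06, 265.98]), (0.11, [322.07, 269.1]), (0.14, [322.11, 291.2])]
s [(0.105, [338.57, 223.79]), (0.11, [338.67, 221.94]), (0.14, [339.27, 210.67])]
```

View pics/m6.png

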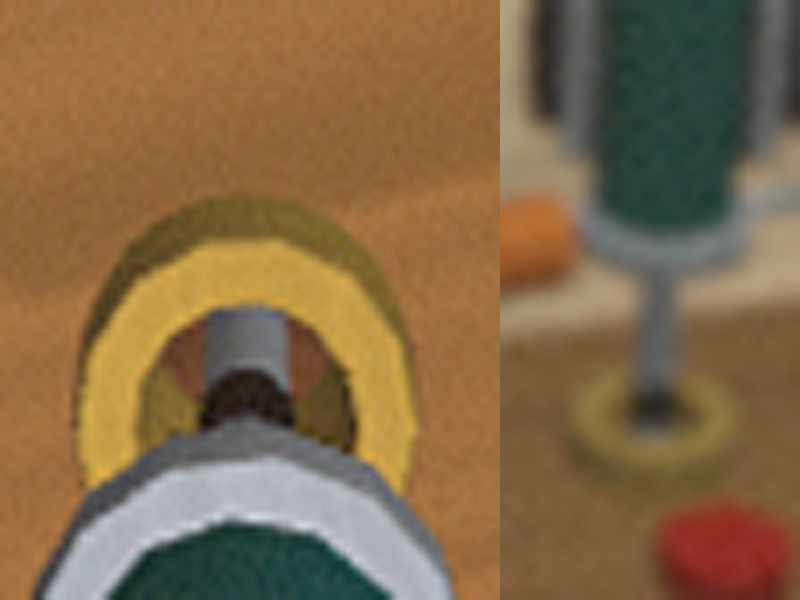

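Run:
```python
from h import *
w,s,t=load('w6'),load('s6'),load('top0')
yaw=np.deg2rad(-23.71); tx=np.array([np.cos(yaw),np.sin(yaw)]); tz=np.array([-np.sin(yaw),np.cos(yaw)])
def fit(c,p0,ths,h=.105):
    V=cv2.GaussianBlur(c['color'],(0,0),.6)[...,1:].astype(float).sum(2)
    def val(p,rs):
        q=np.array([proj(c,[*(p+r*(np.cos(a)*tx+np.sin(a)*tz)),h]) for r in rs for a in ths]); return map_coordinates(V,[q[:,1],q[:,0]],order=1)
    def f(i,j):
        p=np.array(p0)+i*tx+j*tz; return val(p,[.0115,.013,.0145]).mean()-.5*val(p,[.007,.0085,.009]).mean()-.5*val(p,[.0172,.018]).mean()
    g=np.arange(-.006,.0061,.0005); b=max((f(i,j),i,j) for i in g for j in g); return b,np.array(p0)+b[1]*tx+b[2]*tz
arc=np.deg2rad(np.r_[100:165:5,195:261:5])
b,p=fit(w,[.5555,.12],arc); print('bush w',b,p.round(4))
# band lower edge, near side of the rod, tip height from TCP rise
col=w['color'][240:275,320:325].astype(int).sum(2).mean(1); print(dict(zip(range(240,275),col.round().astype(int))))
for v in (256.5,257.5,258.5):
  for z in(.1035,.1045): 
    n=p3(w,322.2,v,h=z)[:2]; a=n+.004*tx; print(v,z,a.round(4),'rod-bush tool x,z mm',((a-p)@tx*1e3).round(2),((a-p)@tz*1e3).round(2))
# scene: rod centre column vs rows, and flange lower edge
g=s['color'].astype(int).sum(2)
for v in range(208,232): print(v,g[v,328:350].tolist())
```

```text
bush w (np.float64(145.18666496666236), np.float64(-0.0004999999999999952), np.float64(5.204170427930421e-18)) [0.555  0.1202]
{240: np.int64(259), 241: np.int64(251), 242: np.int64(266), 243: np.int64(377), 244: np.int64(432), 245: np.int64(428), 246: np.int64(420), 247: np.int64(427), 248: np.int64(429), 249: np.int64(429), 250: np.int64(373), 251: np.int64(303), 252: np.int64(308), 253: np.int64(311), 254: np.int64(307), 255: np.int64(308), 256: np.int64(314), 257: np.int64(330), 258: np.int64(139), 259: np.int64(98), 260: np.int64(105), 261: np.int64(104), 262: np.int64(95), 263: np.int64(168), 264: np.int64(279), 265: np.int64(297), 266: np.int64(310), 267: np.int64(313), 268: np.int64(365), 269: np.int64(566), 270: np.int64(560), 271: np.int64(554), 272: np.int64(551), 273: np.int64(559), 274: np.int64(573)}
256.5 0.1035 [0.5537 0.1209] rod-bush tool x,z mm -1.53 0.1
256.5 0.1045 [0.5533 0.1211] rod-bush tool x,z mm -1.92 0.1
257.5 0.1035 [0.5543 0.1206] rod-bush tool x,z mm -0.83 0.1
257.5 0.1045 [0.554  0.1208] rod-bush tool x,z mm -1.23 0.09
258.5 0.1035 [0.555  0.1203] rod-
[... 2147 characters left out ...]
 268, 273]
226 [269, 276, 260, 240, 244, 282, 301, 298, 280, 289, 298, 301, 286, 295, 310, 325, 305, 283, 277, 272, 266, 279]
227 [273, 270, 263, 235, 217, 232, 273, 275, 299, 312, 326, 329, 324, 314, 308, 291, 277, 267, 261, 274, 274, 270]
228 [266, 282, 278, 249, 209, 211, 226, 252, 264, 287, 294, 293, 293, 277, 265, 257, 246, 259, 273, 276, 274, 281]
229 [276, 276, 267, 261, 242, 237, 225, 227, 244, 238, 245, 253, 260, 241, 246, 233, 249, 265, 279, 270, 265, 274]
230 [274, 279, 278, 281, 271, 250, 239, 242, 243, 232, 234, 248, 238, 245, 234, 240, 258, 277, 266, 267, 284, 277]
231 [268, 283, 272, 282, 275, 272, 271, 254, 254, 252, 245, 247, 257, 259, 256, 261, 261, 265, 279, 274, 278, 278]
```

The rod is in the bore and centred in tool z. The band's lower edge at wrist row 257.5 puts the axis about 1 mm off in tool -x, and the band 3 mm above the rim. I'll correct both.

Call:
move_arm:
  deltas:
    - [[0.0005,0.001,0,0],[0.001,0.002,0,0],[0.001,0.003,0,0],[0.001,0.003,0,0],[0.001,0.003,0,0]]

```text
time: 11.25
ee_pos: [0.5545, 0.1202, 0.1592]
tcp_rot: [-90.0, 0.0, -23.7]
wrist_force: [-0.1, 1.1, -0.9]
opening: 0.027
```

Call:
move_arm:
  deltas:
    - [[0,0,0,0],[0,0,0,0],[0,0,0,0],[0,0,0,0],[0,0,0,0]]

```text
time: 11.75
ee_pos: [0.5545, 0.1202, 0.1593]
tcp_rot: [-90.0, -0.0, -23.7]
wrist_force: [-0.0, 0.5, -1.3]
opening: 0.0264
```

Run:
```python
from h import *
o=get_obs(); print(o['time'],o['ee_pos'],o['tcp_rot'],o['wrist_force'],o['qd'].round(2))
w=snap('wrist','w7');s=snap('scene','s7')
yaw=np.deg2rad(-23.71); tx=np.array([np.cos(yaw),np.sin(yaw)])
b=np.array([.555,.1202])
col=w['color'][245:275,320:325].astype(int).sum(2).mean(1).round().astype(int); print(dict(zip(range(245,275),col)))
print('want band lower edge at row',proj(w,[*(b-.004*tx),.101]),'rim',proj(w,[*b,.105]))
n=.004*s['T'][:2,2]/np.linalg.norm(s['T'][:2,2])
print('scene: band top edge want',proj(s,[*(b-n),.109]), s['color'][218:230,337:341].astype(int).sum(2).mean(1).round())
r=cv2.resize(w['color'][220:290,288:358],(500,600),interpolation=cv2.INTER_CUBIC)
q=cv2.resize(s['color'][190:240,326:351],(300,600),interpolation=cv2.INTER_CUBIC)
cv2.imwrite('pics/m7.png',np.hstack([r,q]))
```

```text
11.75 [0.55452577 0.12017322 0.15930223] [-8.99994536e+01 -2.64523633e-03 -2.37088147e+01] [-0.0331965   0.50996581 -1.34680865] [ 0.01 -0.01 -0.05 -0.05  0.09  0.  ]
{245: np.int64(431), 246: np.int64(424), 247: np.int64(424), 248: np.int64(425), 249: np.int64(430), 250: np.int64(434), 251: np.int64(335), 252: np.int64(307), 253: np.int64(305), 254: np.int64(310), 255: np.int64(308), 256: np.int64(316), 257: np.int64(342), 258: np.int64(141), 259: np.int64(99), 260: np.int64(93), 261: np.int64(112), 262: np.int64(95), 263: np.int64(164), 264: np.int64(278), 265: np.int64(301), 266: np.int64(309), 267: np.int64(310), 268: np.int64(373), 269: np.int64(569), 270: np.int64(564), 271: np.int64(554), 272: np.int64(557), 273: np.int64(560), 274: np.int64(573)}
want band lower edge at row [322.17166686 257.85396621] rim [322.18108506 266.00350521]
scene: band top edge want [338.70421601 223.12970085] [275. 280. 284. 290. 280. 238. 164. 156. 242. 305. 282. 245.]
```

View pics/m7.png

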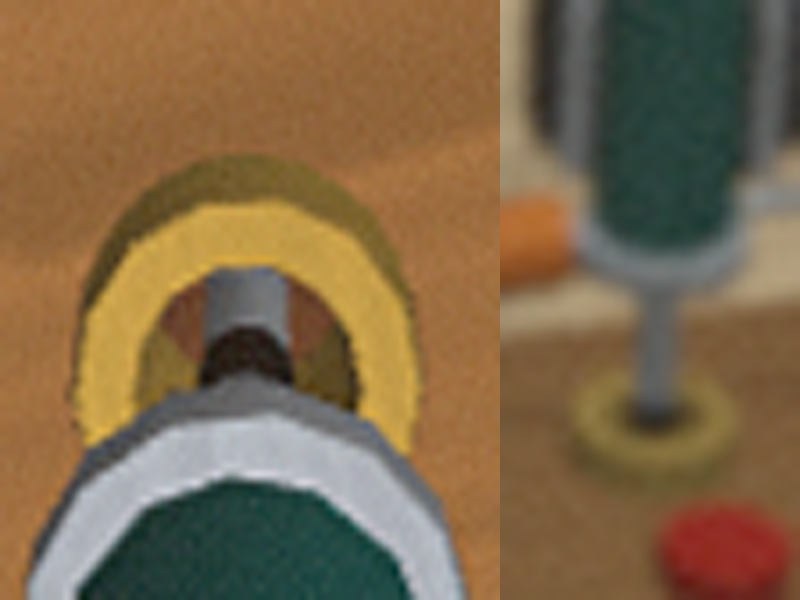

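Run:
```python
from h import *
yaw=np.deg2rad(-23.71); tx=np.array([np.cos(yaw),np.sin(yaw)]); tz=np.array([-np.sin(yaw),np.cos(yaw)])
def edge(c,u,lo,hi,lev):   # sub-pixel row where brightness crosses lev
    g=c['color'][lo:hi,u-1:u+2].astype(int).sum(2).mean(1); return dict(zip(range(lo,hi),g.round().astype(int)))
for n,tip,ee in(('w4',.15,[.5562,.1185]),('w5',.119,[.5545,.1212])):
    c=load(n); print(n,edge(c,322,230,242,0),edge(c,322,254,262,0))
    for v,z in((234.9 if n=='w4' else 234.7,tip),(257.8,tip+.051)):
        a=p3(c,322.4,v,h=z)[:2]+.004*tx-np.array(ee); print(v,'axis rel ee tool x,z mm',(a@tx*1e3).round(2),(a@tz*1e3).round(2))
# plumb in the scene: rod centre columns against a vertical line
s=load('s4'); pts=[]
for r in range(178,206):
    if 184<=r<=188: continue
    g=s['color'][r,328:350].astype(float).sum(1); k=np.clip(np.median(g)-30-g,0,None); k[:6]=0;k[15:]=0; pts.append((r,(k*np.arange(328,350)).sum()/k.sum()))
p=np.array(pts); print('scene slope px/row',np.polyfit(p[:,0],p[:,1],1)[0])
a,b=proj(s,[.556,.119,.15]),proj(s,[.556,.119,.22]); print('vertical',(b-a)[0]/(b-a)[1])
```

```text
w4 {230: np.int64(209), 231: np.int64(318), 232: np.int64(406), 233: np.int64(404), 234: np.int64(417), 235: np.int64(296), 236: np.int64(264), 237: np.int64(267), 238: np.int64(277), 239: np.int64(275), 240: np.int64(272), 241: np.int64(282)} {254: np.int64(282), 255: np.int64(280), 256: np.int64(296), 257: np.int64(313), 258: np.int64(121), 259: np.int64(75), 260: np.int64(105), 261: np.int64(94)}
234.9 axis rel ee tool x,z mm 1.34 0.58
257.8 axis rel ee tool x,z mm 0.36 0.51
w5 {230: np.int64(195), 231: np.int64(203), 232: np.int64(203), 233: np.int64(205), 234: np.int64(204), 235: np.int64(269), 236: np.int64(289), 237: np.int64(287), 238: np.int64(274), 239: np.int64(280), 240: np.int64(278), 241: np.int64(285)} {254: np.int64(291), 255: np.int64(288), 256: np.int64(293), 257: np.int64(313), 258: np.int64(114), 259: np.int64(81), 260: np.int64(94), 261: np.int64(85)}
234.7 axis rel ee tool x,z mm 1.34 0.48
257.8 axis rel ee tool x,z mm 0.53 0.4
scene slope px/row -0.05402419843825086
vertical -0.052493722085523935
```

```bash
python3 -c "
from h import *
o=get_obs(); print(o['time'],o['ee_pos'],o['opening']); print(job_done())"
```

```text
11.85 [0.55454343 0.12016333 0.15930171] 0.026563527210202227
the job is handed in; nothing more can be done
None
```

I lifted the rod straight out of its block by the teal handle and carried it above the jig to the middle bush, the one with the red disc behind it. I then lowered it into the bore and handed in at 11.85 s, still gripping it at 60 N with the arm still.

**Band height:** level with the rim to about 0.5 mm. The lower edge read row 257.55 against 257.85 wanted in the wrist view, and the scene view agrees.

**Centring:** within about 0.5 mm at the rim by the wrist camera, with 6 mm of clearance all round. An earlier scene-camera reading disagreed by 2–3 mm along the tool's x. I trusted the wrist view because its resolution is finer.

**Contact:** the wrist force stayed at about the rod's weight, within about 1 N of noise, and no picture showed the rod or gripper touching the jig or discs. I did not re-check the bystanders on the bench with a final overview picture.

**Plumb:** the checks do not fully agree. The scene view shows the rod vertical across its picture, to about 0.1°. The wrist view hints at up to 1° of lean along the tool's x, which is within its calibration error. The moves allowed no correction of that tilt.

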